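# Load the counting slide under the stage clips

### The arm

A 6-joint arm with a two-finger parallel gripper is mounted at the origin on the work surface. World frame = base frame: x ahead of the robot, y to its left, z up, the work surface at z = 0. Lengths are in m, angles in rad, forces in N, time in s.
With the tool pointing down it reaches from about 0.375 to 0.975 m from the base axis. Payload 3.8 kg.
Tool frame: the origin (TCP) lies between the finger pads; the fingertips stand 19 mm ahead of it and the grasp point (between the pads) is the TCP; z points along the fingers, y is the line along which they close (so a half turn about z gives the same grasp; the last joint's range is limited). The gripper opens to 88 mm and grips with 3 to 60 N. Pads are 18 mm wide; open, the fingers measure 123 mm over their backs; the gripper's body (75 mm by 187 mm) begins 45 mm behind the grasp point.
Start: joints at [-0.037, 0.264, 1.604, -0, 1.274, -0.037], TCP at [0.675, -0, 0.258] pointing down, gripper open.
Joint ranges: [-2.63, 2.63], [-0.94, 2.18], [0.31, 2.57], [-1.31, 4.45], [0, 2.66], [-2.55, 2.55]. Speed limits (rad/s): [2.57, 2.57, 3.14, 3.14, 3.14, 3.14].

### API

Orientations are given as a rotation vector (axis times angle).
In Python, from cell import manip, vision, job, nets gives the robot as it stands. Calls block until the motion is done:
- manip.move_pose(position, orientation): joint-space move of the TCP to a pose.
- manip.move_linear(position, rate=0.15, rot=None): straight line of the TCP; rot=None keeps the orientation; rate is the mean speed in m/s.
- manip.set_joints(angles): joint-space move.
- manip.set_gripper(opening, force=None): finger opening in m; force is the grip in N (None keeps the last); returns when the fingers have stopped.
- manip.dwell(seconds).
- manip.inverse_kinematics(position, orientation): joint angles nearest the present ones, or None.
- manip.state(): the state.
- vision.capture(name): name is "scene" or "side" or "wrist"; returns a dict with "image" (420x560x3 uint8, blue, green, red), "z_map" (420x560 float32, m along the optical axis (not along the pixel's ray), 0 where there is no reading), "intrinsics" (3x3 intrinsics, pixels), "k1" (the pictures are not rectified: a ray, as slopes to the right and down, at radius r is drawn at 1 + k1 r^2 times it, then the intrinsics apply), "position" and "orientation" of the camera in the world; the wrist camera has in their place "T_tool_cam" (4x4, takes a point from camera to tool coordinates, whose origin is the TCP and whose axes are the flange's). Camera axes: x right, y down, z forward; pixel columns grow to the right and rows downward; lengths in m; the calibration is good to about 2 mm. A picture is of the moment at which its call begins: read the wrist's pose just before it.
A pose or a line that the arm cannot do raises manip.IKError and nothing moves.
- job.close_job(): hands the job in; it is judged then, once.
Trained networks look in a picture, given as the dict that the camera call returned (one of the last four; its "shot" number tells which), for a name from the list of things; names that differ only in an ending like _2 or _b are one class to them, and where a whole thing is asked for, a point or a joint stands for the part that bears it (a point fixed in the world has none). Each returns a list of dicts, best first, with "p" (0 to 1); they miss things now and then, are a little off and sometimes report something else, mostly with a low value. They report only what shows in the picture. A call takes as long as a camera call.
- nets.search_frame(picture, thing): "point" ([x, y, z] in m, in the coordinates of the camera as it stood for that picture, good to about 4 mm: the middle of the surface that is visible of it).
- nets.place_of(picture, thing): "point" ([x, y, z] in m, in the coordinates of the camera as it stood for that picture, good to about 4 mm: a listed point, or the origin of a listed thing).
The state is a dict: "clock": time; "joint_pos": joint angles; "joint_velocities": joint speeds; "tau": joint torques, N m; "tool_pos": TCP position; "tcp_rot": TCP orientation; "contact_force": force on the tool from outside, world axes, zero at the start; "moment": the same for the moment, N m; "gripper_width": finger opening in m; "grasp_force": force on a finger pad.
Only numpy, scipy, OpenCV 4.12 (cv2) and the standard library are available. Lean on these libraries where they do the work, as an engineer would, in place of code of your own. Each camera call takes 0.05 s, during which the arm holds its last target. There are 200 camera calls.

### The job

Clear the open Petri dish off the microscope stage: keep it level and stand it wholly on the round cork mat. Then take the glass counting slide from the blue folder, lay it on the stage with its orange label end towards the open side (away from the clips) and slide it under the two spring clips until both noses have snapped down inside its rim and its front edge sits flush against the steel stop rule. Let go of everything and leave the other things on the bench where they are.

Things in the scene. Friction and masses are not known exactly. Their poses are not given: they have to be found in the camera images.
- stage: Cream microscope stage plate, fixed, 220 (x) x 180 (y) x 20 mm; origin on the underside, plate from x -100 to +120 and y -90 to +90 mm, flat smooth top 20 mm above the origin. +x is the direction in which the slide is pushed in (within 0.2 rad of the world's +x); -x is the open loading side. The black disc is only a marking.
- stop (a point): Middle of the face of the steel stop rule on the stage (110 mm wide along stage y, 4 mm high, its face looks to stage -x), at the level of the stage top: stage x +70, y 0, z +20 mm. The front edge of the slide must butt against this face. Axes as the stage's.
- clip_left (a joint): Left (stage y +10 mm) of two steel spring clips, 8 mm wide: hinge angle in rad, positive = nose up. 0 = at rest, no slide; about 0.055 = nose down on the slide's floor; about 0.14 = riding on its rim. Hinged 46 mm beyond the stop face, it bridges the stop rule, 20 mm high. Its spring presses with 1.5 to 2 N; pushing the slide under both takes 5 to 10 N.
- clip_left_nose (a point): Underside of the left clip's rounded nose (radius 3 mm): stage x +56, y +10 mm, 1.5 mm above the stage top when at rest. From the nose a lead-in lip runs towards stage -x, sloping up 28 degrees; its tip is at stage x +32 mm, 13 mm above the stage top, and lifts over the slide's front rim.
- clip_right (a joint): Right clip (stage y -10 mm): same shape and values as clip_left.
- slide: Glass counting slide (shallow greenish glass tray), 100 (x) x 50 (y) x 10 mm, 80 g. Floor 5 mm thick, rim to 10 mm high round a hollow from x -24 to +44, y -20 to +20 mm. Label end (x -50 to -24 mm): solid, 10 mm thick, orange with white label. Origin: centre of underside, +x to the plain glass front end. Starts flat on the folder, +x within 0.7 rad of the world's.
- slide_front (a point): Middle of the lower front edge of the slide, slide x +50 mm, z 0. Axes as the slide's. Must end against the stop rule, within 6 mm of its middle sideways so that both noses fall inside the rim.
- folder: Blue folder with a white sheet, fixed, 180 x 140 x 6 mm; origin at the centre of its underside. The slide starts on its top.
- dish: Open clear Petri dish with a black inside and some orange specimens glued in it, 60 mm outer diameter, 16 mm high, wall 2 mm, about 35 g; origin at the centre of its underside. Starts on the stage, in the way of the slide.
- mat: Round cork mat, fixed, 116 mm diameter, 5 mm thick; origin at the centre of its underside. The dish belongs on it.
- spare_dish: Lidded Petri dish on the bench, 64 mm diameter, 19 mm high: leave alone.
- forceps: Steel forceps lying on the bench, 126 mm long, 8 mm high: leave alone.
- wash_bottle: Small white bottle with a red cap, 60 mm diameter, 85 mm tall: leave alone.
- jar: Amber jar with black lid, 56 mm diameter, 75 mm tall: leave alone.
- vial: Small amber vial with white cap, 36 mm diameter, 60 mm tall: leave alone.

How it is judged:
By the outcome, as a careful person would: the job done as asked, in the order asked, and still so for the second after the job is handed in, with the robot touching nothing.
It also fails if it takes over 53 s, if anything falls off the work surface, if the arm or the gripper's body presses on something with over 40 N, if the wrist force passes 120 N, or if a joint passes its speed limit or range.

## Working session

There is one attempt and no reset: what is moved stays moved. The work goes in short steps, each a Python script; the robot and the scene stay as the last script left them, time stands still between calls to the robot, and variables do not carry over. Pictures are saved under pics/ and viewed, at most 10 in all, crops included, and the job is handed in when it is done.

```bash
mkdir -p pics
cat > h.py <<'E'
import numpy as np, cv2
from scipy.spatial.transform import Rotation as R
from cell import manip, vision, job, nets
def campose(d, st=None):
    if "T_tool_cam" in d:
        T=np.eye(4); T[:3,:3]=R.from_rotvec(st["tcp_rot"]).as_matrix(); T[:3,3]=st["tool_pos"]
        return T@np.array(d["T_tool_cam"])
    T=np.eye(4); o=np.array(d["orientation"],float)
    T[:3,:3]=o if o.shape==(3,3) else R.from_rotvec(o).as_matrix(); T[:3,3]=d["position"]; return T
def rays(d,uv):
    K=np.array(d["intrinsics"]); uv=np.atleast_2d(np.array(uv,float))
    q=np.c_[(uv[:,0]-K[0,2])/K[0,0],(uv[:,1]-K[1,2])/K[1,1]]
    s=q.copy()
    for _ in range(20): s=q/(1+d["k1"]*(s**2).sum(1,keepdims=True))
    return np.c_[s,np.ones(len(s))]
def cloud(d,T):
    h,w=d["z_map"].shape; u,v=np.meshgrid(np.arange(w),np.arange(h))
    P=rays(d,np.c_[u.ravel(),v.ravel()])*d["z_map"].reshape(-1,1)
    return (P@T[:3,:3].T+T[:3,3]).reshape(h,w,3)
def onplane(d,T,uv,z):
    r=rays(d,uv)@T[:3,:3].T
    return T[:3,3]+r*((z-T[2,3])/r[:,2:3])
def w(T,p): return T[:3,:3]@np.array(p)+T[:3,3]
def shot(name):
    st=manip.state(); d=vision.capture(name); return d,campose(d,st)
def down(yaw): # tool z down, tool x at yaw
    return (R.from_euler('z',yaw)*R.from_euler('x',np.pi)).as_rotvec()
E
python3 - <<'E'
from h import *
st=manip.state(); print(st["clock"],st["tcp_rot"])
for n in ("scene","wrist","side"):
    d,T=shot(n); cv2.imwrite(f"pics/{n}0.png",d["image"]); print(n,T[:3,3].round(3),T[:3,2].round(2))
    for t in ["stage","stop","clip_left_nose","clip_right_nose","slide","slide_front","folder","dish","mat","spare_dish","forceps","wash_bottle","jar","vial"]:
        print(t,[(round(r["p"],2),w(T,r["point"]).round(3).tolist()) for r in nets.place_of(d,t)[:2]])
print(manip.state()["clock"])
E
```

```text
0.0 [-2.22030774 -2.22033239  0.00232518]
scene [ 1.022 -0.671  0.889] [-0.38  0.56 -0.73]
stage []
stop [(0.81, [0.653, -0.037, 0.018]), (0.7, [0.589, 0.296, 0.002])]
clip_left_nose [(0.59, [0.653, -0.038, 0.014]), (0.44, [0.638, -0.032, 0.023])]Traceback (most recent call last):
  File "<stdin>", line 6, in <module>
ValueError: it knows: clip_left_nose, dish, folder, forceps, jar, mat, slide, slide_front, spare_dish, stage, stop, vial, wash_bottle
```

Run:
```python
from h import *
for n in ("scene","wrist","side"):
    d,T=shot(n); cv2.imwrite(f"pics/{n}0.png",d["image"]); print(n,T[:3,3].round(3),T[:3,2].round(2))
    for t in ["stage","stop","clip_left_nose","slide","slide_front","folder","dish","mat","spare_dish","forceps","wash_bottle","jar","vial"]:
        print(t,[(round(r["p"],2),w(T,r["point"]).round(3).tolist()) for r in nets.place_of(d,t)[:2]])
print(manip.state()["clock"])
a=[cv2.imread(f"pics/{n}0.png") for n in("scene","wrist")]
```

```text
scene [ 1.022 -0.671  0.889] [-0.38  0.56 -0.73]
stage [(0.96, [0.588, -0.031, -0.0])]
stop []
clip_left_nose [(0.45, [0.638, -0.032, 0.024]), (0.43, [0.653, -0.04, 0.018])]
slide [(0.71, [0.538, 0.294, 0.01])]
slide_front [(0.62, [0.589, 0.297, 0.003])]
folder [(0.89, [0.53, 0.288, 0.001])]
dish [(0.66, [0.554, -0.03, 0.017])]
mat [(0.57, [0.47, -0.333, 0.004])]
spare_dish [(0.56, [0.739, 0.262, -0.005]), (0.24, [0.628, -0.461, -0.002])]
forceps [(0.51, [0.734, -0.224, 0.002])]
wash_bottle []
jar [(0.74, [0.586, 0.3, 0.007]), (0.72, [0.473, -0.506, 0.0])]
vial [(0.7, [0.55, 0.499, -0.003]), (0.7, [0.585, -0.031, -0.002])]
wrist [0.675 0.07  0.384] [ 0.   -0.27 -0.96]
stage [(0.65, [0.583, -0.03, -0.003])]
stop [(0.63, [0.651, -0.04, 0.018])]
clip_left_nose [(0.56, [0.64, -0.026, 0.022])]
slide []
slide_front []
folder []
dish [(0.66, [0.554, -0.024, 0.019])]
mat []
spare_dish [(0.19, [0.639, -0.027, 0.022])]
forceps [(0.79, [0.726, -0.221, -0.0])]
wash_bottle []
jar []
vial []
side [ 0.557 -1.454  1.107] [ 0.02  0.81 -0.59]
stage [(0.89, [0.583, -0.028, -0.004])]
stop [(0.84, [0.651, -0.037, 0.02])]
clip_left_nose []
slide [(0.65, [0.534, 0.297, 0.003])]
slide_front [(0.75, [0.581, 0.298, 0.004]), (0.47, [0.535, 0.295, 0.006])]
folder [(0.81, [0.525, 0.287, -0.002])]
dish [(0.61, [0.552, -0.028, 0.014]), (0.33, [0.543, 0.502, -0.002])]
mat [(0.73, [0.467, -0.33, -0.001])]
spare_dish [(0.5, [0.747, 0.265, 0.003])]
forceps [(0.67, [0.728, -0.222, -0.0]), (0.31, [0.627, -0.459, 0.003])]
wash_bottle [(0.83, [0.631, -0.457, 0.003])]
jar [(0.69, [0.472, -0.508, -0.001])]
vial [(0.43, [0.544, 0.502, -0.0])]
2.3
```

View pics/scene0.png

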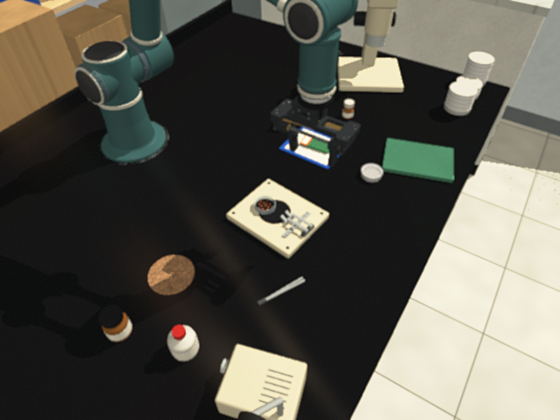

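View pics/wrist0.png

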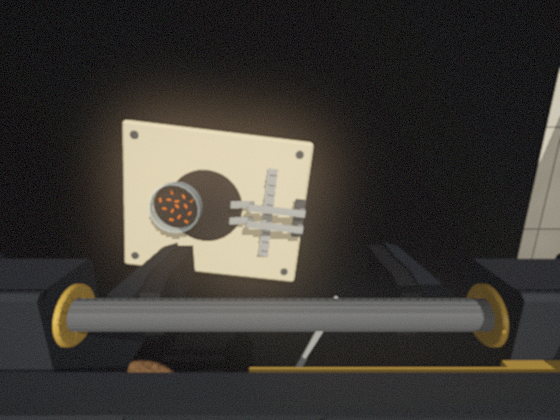

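```bash
cat >> h.py <<'E'
def stagefit(d,T):
    im=d["image"].astype(int); P=cloud(d,T)
    m=((im.min(2)>90)&(abs(P[...,2]-.02)<.008)&(abs(P[...,0]-.585)<.18)&(abs(P[...,1]+.03)<.16)).astype(np.uint8)
    m=cv2.morphologyEx(m,cv2.MORPH_OPEN,np.ones((3,3)))
    v,u=np.nonzero(m); X=onplane(d,T,np.c_[u,v],.02)[:,:2]
    (c,s,a)=cv2.minAreaRect((X*1000).astype(np.float32))
    a=np.radians(a); 
    while a>np.pi/4: a-=np.pi/2; s=s[::-1]
    c=np.array(c)/1000; o=c-.01*np.array([np.cos(a),np.sin(a)])
    return o,a,s,np.median(P[...,2][m>0])
def dishfit(d,T,z,near):
    P=cloud(d,T); m=(P[...,2]>z-.003)&(P[...,2]<z+.004)&(np.hypot(P[...,0]-near[0],P[...,1]-near[1])<.045)
    v,u=np.nonzero(m); X=onplane(d,T,np.c_[u,v],z)[:,:2]
    c,r=cv2.minEnclosingCircle((X*1000).astype(np.float32)); return np.array(c)/1000,r,m.sum()
E
python3 - <<'E'
from h import *
d,T=shot("wrist"); print(stagefit(d,T)); print(dishfit(d,T,.036,(.553,-.027)))
d,T=shot("side"); print(stagefit(d,T)); print(dishfit(d,T,.005,(.468,-.331)))
P=cloud(d,T);m=(abs(P[...,0]-.468)<.08)&(abs(P[...,1]+.331)<.08)&(P[...,2]>-.01)&(P[...,2]<.02)&(d["image"][...,2].astype(int)-d["image"][...,0]>25)
v,u=np.nonzero(m);X=onplane(d,T,np.c_[u,v],.005);print(cv2.minEnclosingCircle((X[:,:2]*1000).astype(np.float32)),X.mean(0),np.median(P[m],0))
q=manip.inverse_kinematics([.553,-.027,.12],down(-.12)); print(q, manip.inverse_kinematics([.553,-.027,.12],down(np.pi-.12)), manip.state()["clock"])
E
```

```text
(array([ 0.58483281, -0.02859843]), np.float64(-0.11848456952984332), (217.06900024414062, 177.93710327148438), np.float64(0.018819292249053515))
(array([ 0.55141852, -0.02796334]), 29.988628387451172, np.int64(295))
(array([ 0.58240285, -0.03699471]), np.float64(-0.1263615342440252), (218.8684844970703, 188.55430603027344), np.float64(0.02016391868737155))
(array([ 0.46827023, -0.33028052]), 46.436012268066406, np.int64(412))
((468.55389404296875, -332.7350158691406), 60.455299377441406) [ 0.46964441 -0.33411322  0.005     ] [ 0.46965407 -0.33385201  0.00478994]
[-0.09377458  0.16303387  1.99682947  0.          0.98172931  1.59702175] [-0.09377458  0.16303387  1.99682947  0.          0.98172931 -1.5445709 ] 2.4
```

Run:
```python
from h import *
rot=down(np.pi-.1185); dx,dy=.5516,-.028; S=lambda:(lambda s:(round(s["clock"],2),np.round(s["tool_pos"],4),np.round(s["contact_force"],1),round(s["gripper_width"],4),s["grasp_force"]))(manip.state())
manip.move_pose([dx,dy,.10],rot); manip.set_gripper(.080)
manip.move_linear([dx,dy,.042],rate=.12); print(S())
manip.set_gripper(.04,12); print(S())
manip.move_linear([dx,dy,.11],rate=.15)
d,T=shot("side"); cv2.imwrite("pics/lift.png",d["image"]); print(S())
manip.move_linear([.469,-.332,.11],rate=.25)
manip.move_linear([.469,-.332,.029],rate=.10); print(S())
```

```text
(4.72, array([ 0.5515, -0.028 ,  0.0417]), array([-0.2, -0.4,  0.9]), 0.0798, 0.0)
(5.15, array([ 0.5519, -0.028 ,  0.0425]), array([-0.2, -0.2,  1.1]), 0.0599, 12.000076838303357)
(5.8, array([ 0.5506, -0.0279,  0.1089]), array([ 0.1,  0.5, -0.3]), 0.0598, 12.000025128945708)
(8.17, array([ 0.4694, -0.3322,  0.0292]), array([ 0.4, -0.8, -0.4]), 0.0596, 11.999732928816229)
```

Run:
```python
from h import *
S=lambda:(lambda s:(round(s["clock"],2),np.round(s["tool_pos"],4),np.round(s["contact_force"],1),round(s["gripper_width"],4)))(manip.state())
for z in (.028,.0272,.0265,.0258):
    manip.move_linear([.469,-.332,z],rate=.03); s=S(); print(s)
    if s[2][2]>1.5: break
manip.set_gripper(.078); print(S())
manip.move_linear([.469,-.332,.13],rate=.2)
d,T=shot("wrist"); cv2.imwrite("pics/mat.png",d["image"]); print(dishfit(d,T,.021,(.469,-.332)))
P=cloud(d,T);im=d["image"].astype(int)
print("dish",[(r["p"],w(T,r["point"]).round(3)) for r in nets.place_of(d,"dish")[:1]])
# go look at slide: camera sits at tool +x, tilted to -x
manip.set_gripper(.075)
manip.move_pose([.50,.29,.24],down(np.pi)); print(S())
d,T=shot("wrist"); cv2.imwrite("pics/slide.png",d["image"]); print(T[:3,3],T[:3,2])
for t in("slide","slide_front","folder"): print(t,[(r["p"],w(T,r["point"]).round(3)) for r in nets.place_of(d,t)[:2]])
np.save("T.npy",T)
cv2.imwrite("pics/two.png",cv2.resize(np.hstack([cv2.imread("pics/mat.png"),d["image"]]),(800,300)))
import pickle; pickle.dump({k:d[k] for k in("image","z_map","intrinsics","k1")},open("d.pkl","wb"))
```

```text
(8.42, array([ 0.4692, -0.3322,  0.0283]), array([-0.5, -0.1, -0.1]), 0.0598)
(8.67, array([ 0.4693, -0.3322,  0.0275]), array([ 0.1, -0.6,  0.3]), 0.0597)
(8.92, array([ 0.4692, -0.3322,  0.0273]), array([-1.4,  1. ,  5.6]), 0.0597)
(9.38, array([ 0.4689, -0.3319,  0.0263]), array([-0.4, -0.3, -0.6]), 0.0781)
(array([ 0.46714392, -0.3312597 ]), 29.709611892700195, np.int64(603))
dish [(0.96, array([ 0.472, -0.328,  0.003]))]
(12.66, array([0.5003, 0.2891, 0.2397]), array([-1.1,  0.1,  0.2]), 0.0751)
[0.43040964 0.28999309 0.36554884] [ 0.27044171 -0.00108579 -0.96273574]
slide [(0.75, array([0.536, 0.297, 0.006]))]
slide_front [(0.83, array([0.582, 0.299, 0.006]))]
folder []
```

View pics/two.png

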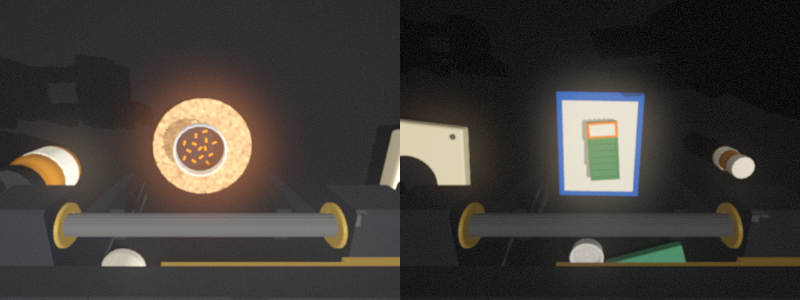

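Run:
```python
from h import *
import pickle
d=pickle.load(open("d.pkl","rb"));T=np.load("T.npy")
hsv=cv2.cvtColor(d["image"],cv2.COLOR_BGR2HSV); P=cloud(d,T)
reg=(hsv[...,1]>80)&(hsv[...,2]>60)&(np.hypot(P[...,0]-.536,P[...,1]-.297)<.075)
for n,lo,hi in(("all",0,90),("or",0,25),("gr",35,90)):
    m=reg&(hsv[...,0]>=lo)&(hsv[...,0]<=hi)
    m=cv2.morphologyEx(m.astype(np.uint8),cv2.MORPH_OPEN,np.ones((3,3)))
    v,u=np.nonzero(m); X=onplane(d,T,np.c_[u,v],.016)
    print(n,len(u),cv2.minAreaRect((X[:,:2]*1000).astype(np.float32)),np.median(P[m>0],0),X[:,:2].mean(0))
```

```text
all 4097 ((622.4879150390625, 351.4734191894531), (622.555419921875, 278.2066955566406), 89.97303009033203) [0.48192911 0.33067552 0.30870895] [0.70276365 0.44975817]
or 4038 ((622.4879150390625, 351.4734191894531), (622.555419921875, 278.2066955566406), 89.97303009033203) [0.48191599 0.33158942 0.30873924] [0.70401369 0.45164302]
gr 33 ((563.017578125, 310.63494873046875), (23.45102882385254, 56.77264404296875), 58.1313362121582) [0.57175927 0.31624024 0.01453313] [0.56126152 0.30670211]
```

Run:
```python
from h import *
import pickle
d=pickle.load(open("d.pkl","rb"));T=np.load("T.npy")
hsv=cv2.cvtColor(d["image"],cv2.COLOR_BGR2HSV); P=cloud(d,T)
print(hsv[224,286],P[224,286],hsv[186,270],hsv[186,285],hsv[240,240],P[240,240])
cv2.imwrite("pics/crop.png",cv2.resize(d["image"][120:285,200:360],(640,590),interpolation=cv2.INTER_NEAREST))
```

```text
[ 56  76 162] [0.55057104 0.29650327 0.00993736] [ 23  28 238] [ 22  27 238] [ 21  23 230] [0.57273969 0.23993749 0.00577428]
```

View pics/crop.png

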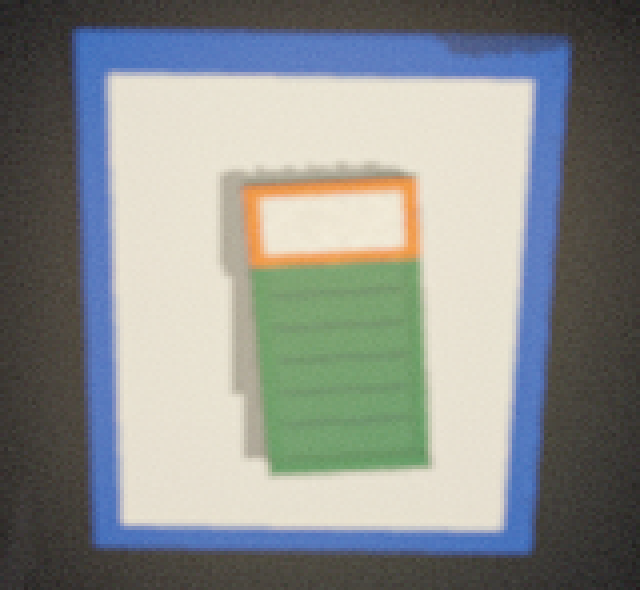

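```bash
cat >> h.py <<'E'
def slidefit(d,T,ztop,near):
    hsv=cv2.cvtColor(d["image"],cv2.COLOR_BGR2HSV); P=cloud(d,T)
    reg=(hsv[...,1]>55)&(hsv[...,2]>70)&(P[...,2]<ztop+.02)&(np.hypot(P[...,0]-near[0],P[...,1]-near[1])<.075)
    out=[]
    for lo,hi in((0,90),(0,20)):
        m=cv2.morphologyEx((reg&(hsv[...,0]>=lo)&(hsv[...,0]<=hi)).astype(np.uint8),cv2.MORPH_OPEN,np.ones((2,2)))
        v,u=np.nonzero(m); X=onplane(d,T,np.c_[u,v],ztop)
        r=cv2.minAreaRect((X[:,:2]*1000).astype(np.float32)); a,s=r[2],r[1]
        if hi==90 and s[1]>s[0]: a,s=a-90,s[::-1]   # long side along slide x
        out.append((len(u),np.round(r[0],1),np.round(s,1),round(float(np.radians(a)),4)))
    return out
E
python3 - <<'E'
from h import *
import pickle
d=pickle.load(open("d.pkl","rb"));T=np.load("T.npy")
print(*slidefit(d,T,.016,(.536,.297)),sep="\n")
q=manip.inverse_kinematics([.5,.29,.1],down(np.pi+.06)); print(q)
E
```

```text
(2891, array([534.4, 295.6]), array([99.4, 51. ]), 0.0644)
(546, array([498.5, 293.3]), array([27.5, 51. ]), 0.0633)
[ 4.82491905e-01  2.29959233e-01  1.95850519e+00 -4.44089210e-16
  9.53128236e-01 -1.14830442e+00]
```

```bash
cat >> h.py <<'E'
S=lambda:(lambda s:(round(s["clock"],2),np.round(s["tool_pos"],4),np.round(s["contact_force"],1),round(s["gripper_width"],4)))(manip.state())
SO=np.array([.5848,-.0286]);SA=-.1185
def stg(x,y,z): 
    c,s=np.cos(SA),np.sin(SA); return [SO[0]+c*x-s*y,SO[1]+s*x+c*y,z]
E
python3 - <<'E'
from h import *
a=.064; g=np.array([.5344,.2956])-.037*np.array([np.cos(a),np.sin(a)])
manip.move_pose([*g,.08],down(np.pi+a)); manip.set_gripper(.068)
manip.move_linear([*g,.0272],rate=.08); print(S())
manip.set_gripper(.03,30); print(S())
manip.move_linear([*g,.10],rate=.12); print(S())
r=down(np.pi+SA)
manip.move_linear(stg(-65,0,.10) if 0 else stg(-.067,0,.10),rate=.22,rot=r)
d,T=shot("side"); cv2.imwrite("pics/s2.png",d["image"])
manip.move_linear(stg(-.067,0,.046),rate=.08); print(S())
for z in np.arange(.044,.0395,-.0007):
    manip.move_linear(stg(-.067,0,z),rate=.03); s=S()
    if s[2][2]>1.5: break
print(s); manip.set_gripper(.060); print(S())
manip.move_linear(stg(-.067,0,.14),rate=.15)
d,T=shot("wrist"); cv2.imwrite("pics/s3.png",d["image"]); print(*slidefit(d,T,.030,stg(-.03,0,0)),sep="\n")
P=[np.array(stg(x,0,0)).round(4) for x in(-.03,.07)];print(P,stagefit(d,T),S()[0])
E
```

```text
(14.67, array([0.4972, 0.2931, 0.0264]), array([-0. , -0.6,  0.1]), 0.068)
(15.08, array([0.4975, 0.2932, 0.0272]), array([ 0.6, -0.2,  0.1]), 0.0494)
(15.84, array([0.497 , 0.293 , 0.0995]), array([ 0. ,  0.1, -0.6]), 0.0499)
(18.3, array([ 0.5186, -0.0207,  0.0461]), array([-0.4, -0.4, -0.5]), 0.0496)
(19.8, array([ 0.5184, -0.0207,  0.0412]), array([-3. , -0.5,  5. ]), 0.0499)
(20.16, array([ 0.5182, -0.0207,  0.0403]), array([-0.2, -0.3,  0.4]), 0.06)
(7222, array([535.4, -23.2]), array([115.5,  85.7]), -0.118)
(1502, array([525.9, -20.5]), array([79.8, 96.2]), 1.4402)
[array([ 0.555 , -0.0251,  0.    ]), array([ 0.6543, -0.0369,  0.    ])] (array([ 0.56726493, -0.02792208]), np.float64(-0.11811585487692189), (189.55723571777344, 176.27537536621094), np.float64(0.018854173522041273)) 21.02
```

View pics/s3.png

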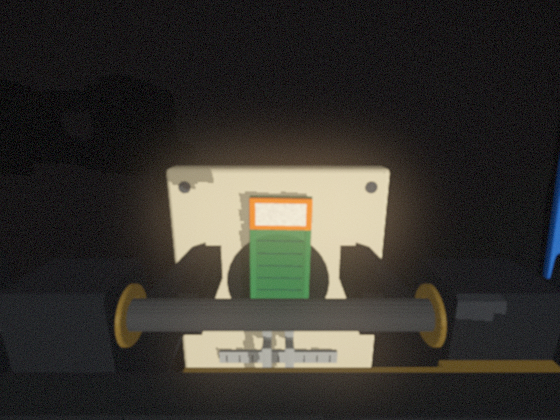

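Run:
```python
from h import *
ux=np.array([np.cos(SA),np.sin(SA)])
manip.move_linear(stg(-.067,0,.0412),rate=.15); manip.set_gripper(.03,40); print(S())
for x in [*np.arange(-.060,-.021,.004),*np.arange(-.021,-.011,.001)]:
    manip.move_linear(stg(x,-.0015,.0412),rate=.03); s=S(); c=(s[1][:2]-SO)@ux
    f=s[2][:2]@ux; print(round(x,3),round(c,4),round(f,1),s[2],s[1][2],s[3])
    if f<-18 : break
print(S()[0])
d,T=shot("scene"); cv2.imwrite("pics/in.png",cv2.resize(d["image"][160:270,210:350],(700,550),interpolation=cv2.INTER_CUBIC))
```

```text
(22.15, array([ 0.5183, -0.0207,  0.0412]), array([-0.3,  0. ,  0.5]), 0.0496)
-0.06 -0.0596 -1.3 [-1.3  0.3 -0.4] 0.0412 0.0491
-0.056 -0.0557 -0.3 [-0.3 -0.1 -1.3] 0.0412 0.0492
-0.052 -0.0517 -1.1 [-1.1  0.  -0.9] 0.0412 0.0495
-0.048 -0.0479 -0.5 [-0.4  0.8 -0.7] 0.0411 0.0495
-0.044 -0.0444 -3.1 [-3.1  0.3  1.1] 0.041 0.0495
-0.04 -0.0402 -2.4 [-2.3  0.8  1. ] 0.041 0.0491
-0.036 -0.0362 -2.8 [-2.8  0.3  0.6] 0.041 0.0492
-0.032 -0.0322 -3.2 [-3.2  0.3  1.6] 0.041 0.0497
-0.028 -0.0263 2.4 [ 2.3 -0.8 -1.6] 0.0416 0.0491
-0.024 -0.023 2.2 [ 2.2  0.2 -1. ] 0.0414 0.0493
-0.021 -0.0207 0.5 [ 0.4 -0.8 -1.4] 0.0412 0.0494
-0.02 -0.0205 -2.1 [-2.   0.9  0.3] 0.041 0.0496
-0.019 -0.0192 -2.5 [-2.4  0.6  0.2] 0.041 0.0493
-0.018 -0.0191 -5.2 [-5.2 -0.1  3. ] 0.041 0.0495
-0.017 -0.0191 -7.5 [-7.5  0.2  6.1] 0.041 0.0495
-0.016 -0.0189 -10.7 [-10.6   1.1   7.9] 0.041 0.0493
-0.015 -0.0189 -13.2 [-13.1   1.7  11.8] 0.041 0.0494
-0.014 -0.0189 -14.8 [-14.7   1.9  14.8] 0.041 0.0493
-0.013 -0.0188 -18.4 [-18.3   1.6  16.8] 0.0409 0.0495
27.34
```

View pics/in.png

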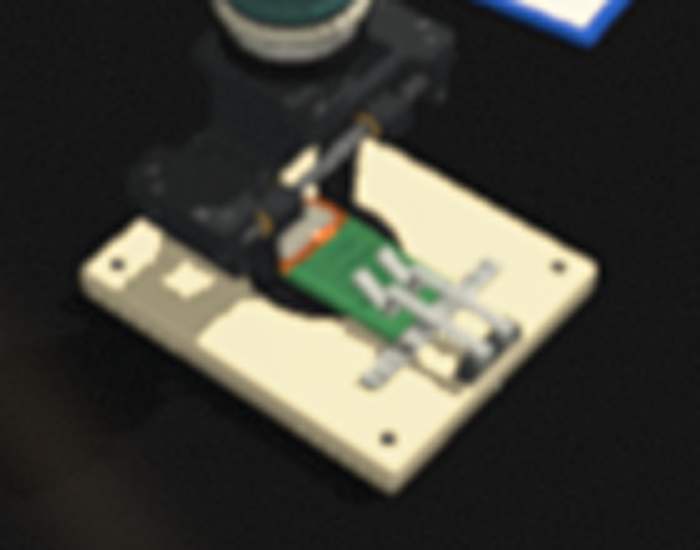

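Run:
```python
from h import *
manip.move_linear(stg(-.018,-.0015,.0412),rate=.03); print(S())
manip.set_gripper(.062); print(S())
manip.move_linear(stg(-.018,-.0015,.10),rate=.12)
manip.move_linear(stg(-.10,0,.20),rate=.25)
d,T=shot("wrist"); cv2.imwrite("pics/w4.png",d["image"][60:330,120:440]); 
for t in("stop","slide_front","clip_left_nose"): print(t,[(r["p"],w(T,r["point"]).round(4)) for r in nets.place_of(d,t)[:2]])
P=cloud(d,T); print(S()[0])
i=cv2.resize(d["image"][130:340,150:410],(780,600),interpolation=cv2.INTER_CUBIC);cv2.imwrite("pics/w4.png",i)
```

```text
(27.71, array([ 0.5657, -0.0278,  0.041 ]), array([-5.5,  0.9,  3.6]), 0.0497)
(28.1, array([ 0.5677, -0.0281,  0.0415]), array([ 1.1, -0.9,  1.2]), 0.0621)
stop [(0.86, array([ 0.6486, -0.0399,  0.0209]))]
slide_front [(0.6, array([ 0.6497, -0.0397,  0.0172])), (0.18, array([ 0.6059, -0.0335,  0.0194]))]
clip_left_nose [(0.73, array([ 0.6407, -0.0259,  0.0256]))]
29.61
```

View pics/w4.png

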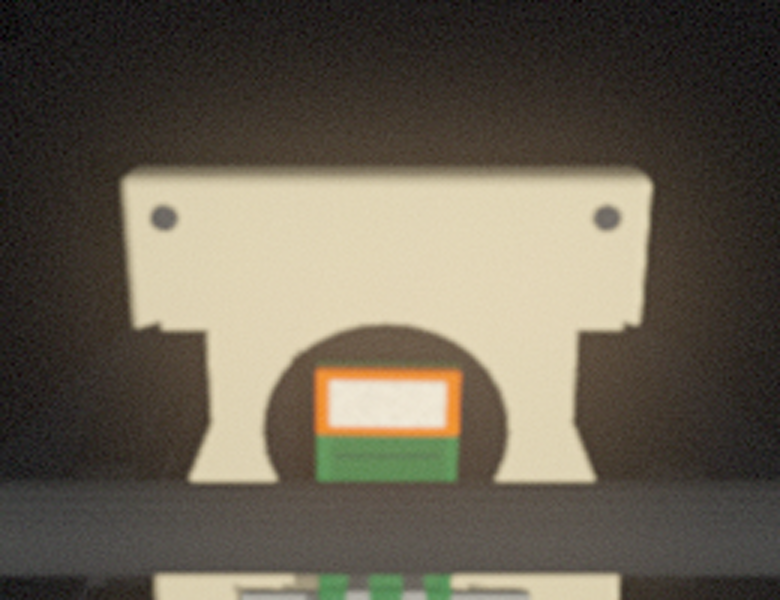

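Run:
```python
from h import *
ux=np.array([np.cos(SA),np.sin(SA)])
manip.set_gripper(.0,20)
manip.move_linear(stg(-.062,0,.0425),rate=.2)
for x in np.arange(-.050,-.034,.0015):
    manip.move_linear(stg(x,0,.0425),rate=.03); s=S(); c=(s[1][:2]-SO)@ux; f=s[2][:2]@ux
    print(round(x,4),round(c,4),round(f,1),s[2][2])
    if f<-9: break
manip.move_linear(stg(-.062,0,.0425),rate=.08); manip.move_linear(stg(-.10,0,.16),rate=.25)
manip.move_pose([.5,.15,.3],down(np.pi)); print(S()[0])
d,T=shot("scene"); 
i=cv2.resize(d["image"][175:260,222:334],(784,595),interpolation=cv2.INTER_CUBIC);cv2.imwrite("pics/f5.png",i); cv2.imwrite("pics/full.png",d["image"])
P=cloud(d,T)
for t in("slide","dish","mat","spare_dish","forceps"): print(t,[w(T,r["point"]).round(3) for r in nets.place_of(d,t)[:1]])
```

```text
-0.05 -0.0499 -0.5 0.5
-0.0485 -0.0485 -0.7 -0.4
-0.047 -0.0469 0.3 -0.1
-0.0455 -0.0453 0.7 0.4
-0.044 -0.0439 0.1 -0.1
-0.0425 -0.0424 -0.0 -0.6
-0.041 -0.0414 -1.2 0.4
-0.0395 -0.0412 -6.0 4.3
-0.038 -0.0411 -7.7 7.9
-0.0365 -0.041 -12.5 10.8
36.33
slide [array([ 0.606, -0.032,  0.022])]
dish [array([ 0.472, -0.334,  0.005])]
mat [array([ 0.47 , -0.331,  0.002])]
spare_dish [array([ 0.74 ,  0.262, -0.002])]
forceps [array([ 0.653, -0.036,  0.015])]
```

View pics/f5.png

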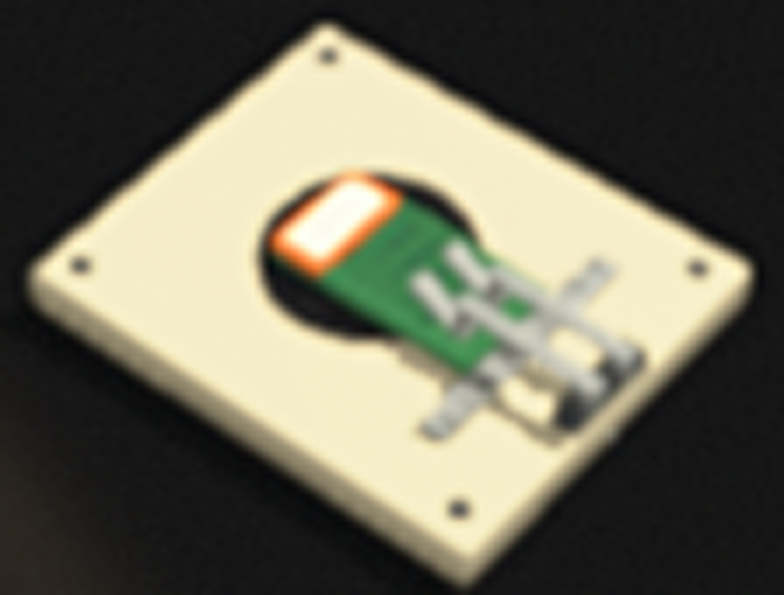

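View pics/full.png

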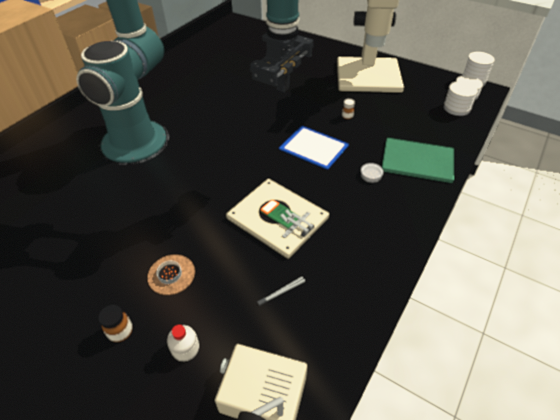

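The slide butts against the rule with both noses inside its rim, around (470,330) in the crop. The dish is on the mat at (170,272), and nothing else has moved.

```bash
python3 -c "
from h import *
print(job.close_job())"
```

```text
the job is handed in; nothing more can be done
None
```

The job is handed in after about 36 s of the 53 s allowed: the dish stands on the cork mat, and the slide is under both clips, flush against the stop rule with its label end towards the open side; final pictures show nothing else moved.

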